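# Close a glue press with its splined T-handle key

### The job

Close the bench press on the stack of freshly glued tiles: lift the T-handle key from the bench, turn it until its grooves line up with the teeth on the splined nose of the press screw, and slide it fully down onto the collar. Then screw clockwise, taking fresh grips on the handle as needed, until the pressing plate stops firmly on the tiles. Leave the key fully seated on the nose and do not disturb the mug, tape measure or glue jar.

Things in the scene. Friction and masses are not known exactly. Their poses are not given: they have to be found in the camera images.
- key_grip (a point): Loose steel T-handle key (0.45-0.65 kg, 108 mm high) standing on its socket: centre of its cross bar, 95 mm above its underside. z: up the stem; x: along the bar, which is round, 16 mm thick, 170 mm long. The flat-sided boss centred here (30 mm along the bar, 24 mm across, 26 mm high) can be gripped with a finger either side of the bar. Under it a 20 mm stem, 40 mm high, above the socket.
- key_mouth (a point): Centre of the open underside of the key's socket (50 mm diameter, 45 mm high), axes as key_grip. Bore 34 mm deep with four grooves along +x, -x, +y, -y, so one pair is in line with the bar; a narrow flat outside marks each. Grooves are 10.1 mm wide and clear the teeth by 1.2 mm at each flank and tip. It enters only lined up within about 4 degrees, in any of four positions.
- nose_seat (a point): Foot of the press screw's splined nose: centre of the top of the 40 mm round collar where the key's underside comes to rest, 154 mm above the bench when the plate is down and 4 to 6 mm higher at the start. z: up the screw axis. x and y turn with the screw and point along its teeth.
- nose_top (a point): Top of the splined nose, 30 mm above nose_seat, same axes. Four teeth 90 degrees apart along +x, -x, +y, -y: 32 mm over the tips, 24 mm at the root, each 7.7 mm wide, chamfered over the top 4 mm; bright steel, seen from above.
- screw (a joint): Press screw angle, rad: 0 with the plate fully raised, growing clockwise seen from above, which lowers screw, nose and plate 6 mm per turn. At 12.0 the plate bears on the tiles and the screw stops hard; at the start 4.6 to 6.2 rad remain. It stays where it is left and takes about 0.15 N m to turn.
- press: Fixed grey cast press. Origin: centre of its underside; the screw axis rises through it. Bed 170 (x) by 204 mm (y), 24 mm high; uprights at y = -88 and 88 mm carry a crosshead 48 by 204 mm with its top at 132 mm and a 54 mm round nut boss up to 140 mm. Under it the pressing plate hangs over a stack of three white 100 mm tiles with cork backs.
- mug_mid (a point): Bystander: middle of a white ceramic mug, 80 mm diameter, 85 mm high, standing upright; leave it alone.
- tape_mid (a point): Bystander: middle of a black tape measure lying flat, 72 by 68 by 34 mm; leave it alone.
- glue_mid (a point): Bystander: middle of a glue jar, 60 mm diameter, 105 mm high, standing upright; leave it alone.
There are look-alikes about, which are no part of the job. Of the things that look like the part that bears key_grip, the middle-sized one is meant.

How it is judged:
By the outcome, as a careful person would: the job done as asked, in the order asked, and still so for the second after the job is handed in, with the robot touching nothing.
It also fails if it takes over 64 s, if anything falls off the work surface, if the arm or the gripper's body presses on something with over 40 N, if the wrist force passes 120 N, or if a joint passes its speed limit or range.

### The arm

A 6-joint arm with a two-finger parallel gripper is mounted at the origin on the work surface. World frame = base frame: x ahead of the robot, y to its left, z up, the work surface at z = 0. Lengths are in mm, angles in rad, forces in N, time in s.
With the tool pointing down it reaches from about 350 to 875 mm from the base axis. Payload 4.2 kg.
Tool frame: the origin (TCP) lies at the very end of the fingers, on their centre line; the grasp point (between the pads) lies 19 mm behind it; z points along the fingers, y is the line along which they close (so a half turn about z gives the same grasp; the last joint's range is limited). The gripper opens to 85 mm and grips with 20 to 120 N. Pads are 22 mm wide; open, the fingers measure 114 mm over their backs; the gripper's body (76 mm by 85 mm) begins 54 mm behind the grasp point. The pads swing forward as they close: fully open they stand 13 mm farther back than shut.
Start: joints at [1.416, 0.385, 0.008, 0, -1.194, -0.259], TCP at [251.274, 572.242, 231.312] pointing down, gripper open.
Joint ranges: [-3.14, 3.14], [-1.21, 2.06], [-1.07, 1.41], [-3.16, 2.05], [-2.99, -0.16], [-3.1, 3.1]. Speed limits (rad/s): [2.79, 2.79, 3.14, 3.14, 3.14, 3.14].

### API

Orientations are given as a unit quaternion [x, y, z, w].
In Python, from bench import arm gives the robot as it stands. The module is installed in compiled form; this text tells all that it offers.
- The arm moves only by the tool drive_tool, never from a script. Its argument "targets" is a list of rows, each a list of 5 numbers: the closure, from -1 (fully open) to 1 (shut), then the shift along the tool's x, y, z in mm, then the turn about the tool's z in degrees. In form: [[grip, tx, ty, tz, roll], ...]. A call has 1 to 12 rows; each row is the pose to reach, as a shift and turn from the pose commanded when the call began, along the tool's axes at that moment; what a row does not reach only later rows make up. A row lasts 1/10 s, in which the tool goes at most 50 mm and 8.59 degrees, less where a joint would pass 70% of its speed; a pose out of reach is approached as far as the arm can. A call with a gripper value outside its range is refused whole. The fingers move at their own pace and stop on an object; the grip force is fixed at half the most. Time passes only in rows, so rows that repeat a pose let the fingers close. It gives the time, the measured TCP pose, the force, the opening and the grip force at its end, in the units of the state.
- arm.read_state(): the state, without advancing time (a new reading comes with each control period).
- arm.get_image(name): name is "scene" or "top"; returns the picture (480x640x3 uint8, blue, green, red); there is no depth.
- arm.camera_params(name): a dict with "fov_y" (degrees; the focal length in pixels is half the picture's height over the tangent of half this angle, whatever the lens; pixels are square), "cx", "cy" (the principal point, pixels), "rvec" (rotation vector, rad) and "tvec" (3), from world to camera coordinates, as OpenCV has them. Camera axes: x right, y down, z forward; pixel columns grow to the right and rows downward; lengths in mm; the calibration is good to about 2 mm. A picture is of the moment at which its call begins. camera_params takes no time and is no camera call.
- arm.job_done(): hands the job in; it is judged then, once.
The state is a dict: "clock": time; "joints": joint angles; "joint_vel": joint speeds; "joint_efforts": joint torques, N m; "position": TCP position; "ee_rot": TCP orientation; "contact_force": force on the tool from outside, world axes, zero at the start; "wrist_torque": the same for the moment, N m; "gripper_width": finger opening in mm; "grasp_force": force on a finger pad.
Only numpy, scipy, OpenCV 4.12 (cv2) and the standard library are available. Lean on these libraries where they do the work, as an engineer would, in place of code of your own. Each camera call takes 0.05 s, during which the arm holds its last target. There are 200 camera calls.

## Working session

There is one attempt and no reset: what is moved stays moved. The work goes in short steps, Python scripts to look and compute and a tool call to move; the robot and the scene stay as the last step left them, time stands still between calls to the robot, and variables do not carry over. Pictures are saved under pics/ and viewed, at most 10 in all, crops included, and the job is handed in when it is done.

Besides the shell and the picture viewer there is one more tool, called by a JSON object that holds its "fn" and its "kwargs", one argument or row to a line. drive_tool: Moves the arm, as the interface text tells. Its arguments: {"type":"object","properties":{"targets":{"type":"array","items":{"type":"array","items":{"type":"number"}}}},"required":["targets"]}

```bash
mkdir -p pics; cat > h.py <<'E'
import numpy as np,cv2
from bench import arm
from scipy.spatial.transform import Rotation as R
def cam(n):
    p=arm.camera_params(n); f=240/np.tan(np.radians(p['fov_y'])/2)
    K=np.array([[f,0,p['cx']],[0,f,p['cy']],[0,0,1.]])
    return K,np.array(p['rvec'],float).ravel(),np.array(p['tvec'],float).ravel(),p
def ray(n,u,v):
    K,r,t,_=cam(n); M=cv2.Rodrigues(r)[0]
    return -M.T@t, M.T@np.linalg.inv(K)@np.array([u,v,1.])
def onz(n,u,v,z):
    o,d=ray(n,u,v); return o+d*(z-o[2])/d[2]
def proj(n,P):
    K,r,t,_=cam(n); return cv2.projectPoints(np.array(P,float).reshape(-1,3),r,t,K,None)[0].reshape(-1,2)
E
python3 - <<'E'
from h import *
for n in("scene","top"):
    cv2.imwrite(f"pics/{n}0.png",arm.get_image(n)); print(cam(n)[3], ray(n,320,240))
s=arm.read_state(); print(s)
E
```

```text
{'fov_y': 47.89487154861072, 'cx': 321.8578039631982, 'cy': 233.2480836391615, 'rvec': array([ 1.60747016,  1.71416079, -0.89840388]), 'tvec': array([  53.32917985, -123.79089827, 1448.61511369])} (array([1252.00826824,   46.5417741 ,  739.5695336 ]), array([-0.80468976, -0.06933649, -0.58977519]))
{'fov_y': 55.15055818467603, 'cx': 320.68914193296155, 'cy': 239.06757520966812, 'rvec': array([ 2.12789037, -2.13304705,  0.19042786]), 'tvec': array([ -37.97578593,  472.78977367, 1125.7728873 ])} (array([ 268.35776747,  -36.11467566, 1191.22490027]), array([ 0.17302704, -0.00107015, -0.98491972]))
{'clock': 0.1, 'joints': array([ 1.41564520e+00,  3.85487439e-01,  6.78864211e-03, -4.19779629e-04,
       -1.19401622e+00, -2.58599911e-01]), 'joint_vel': array([-0.00022158, -0.00303978,  0.00351909,  0.00181663, -0.00185572,
       -0.00050612]), 'joint_efforts': array([-7.44854060e-04, -3.93315196e+01,  1.88931370e+01,  4.19804424e+00,
       -2.56199790e-03,  5.02964070e-06]), 'position': array([251.0592003 , 571.79884268, 230.3387772 ]), 'ee_rot': array([ 9.78661096e-01, -2.05478711e-01, -1.45232408e-04,  9.68148511e-04]), 'contact_force': array([-0.45624645,  0.33399212,  0.67762513]), 'wrist_torque': array([0.00620782, 0.01068596, 0.02425906]), 'grasp_force': 0.0, 'gripper_width': 85.36255781826969}
```

View pics/scene0.png

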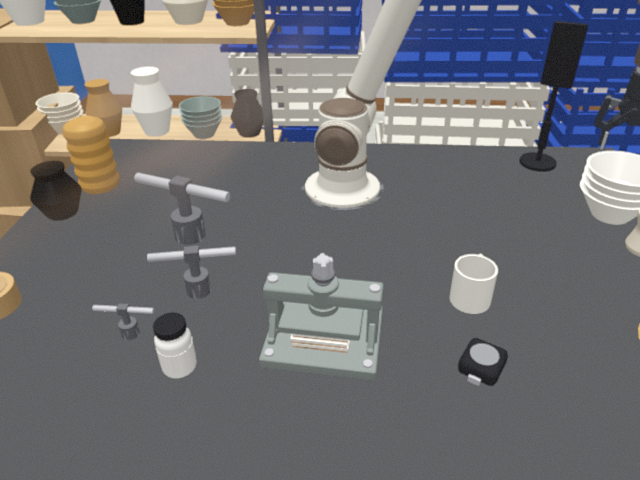

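View pics/top0.png

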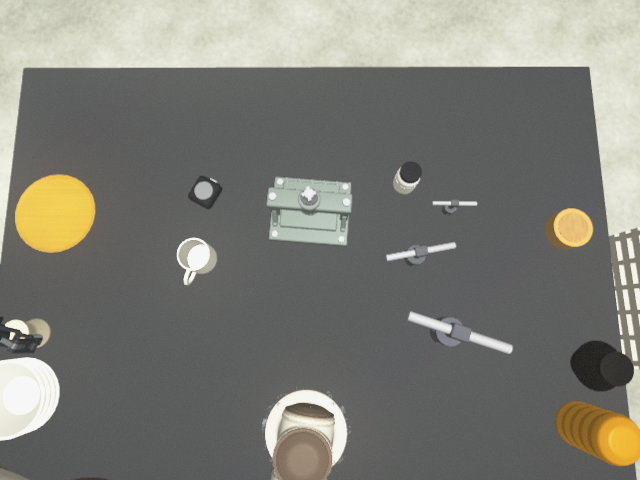

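The scene view shows three T-keys; the middle-sized one is at about (195,268). In the top view its bar runs from (387,258) to (456,245), with the boss at (420,252). The nose star is at (310,194) in top and (322,262) in scene.

```bash
python3 - <<'E'
from h import *
t=cv2.imread("pics/top0.png"); s=cv2.imread("pics/scene0.png")
# bar: bright mask in top
g=cv2.cvtColor(t,cv2.COLOR_BGR2GRAY); m=np.zeros_like(g); m[232:275,380:465]=(g[232:275,380:465]>120)
vu=np.argwhere(m); p=vu[:,::-1].astype(np.float32)
(r)=cv2.minAreaRect(p); print(r,len(p))
b=cv2.boxPoints(r); e=sorted([b[i] for i in range(4)],key=lambda q:q[0]); L=(e[0]+e[1])/2;Rr=(e[2]+e[3])/2
A=onz("top",*L,95);B=onz("top",*Rr,95);print(A,B,(A+B)/2,np.linalg.norm(A-B),np.degrees(np.arctan2(*(A-B)[1::-1])))
g2=cv2.cvtColor(s,cv2.COLOR_BGR2GRAY); m=np.zeros_like(g2); m[240:268,140:242]=(g2[240:268,140:242]>120)
p=np.argwhere(m)[:,::-1].astype(np.float32); r=cv2.minAreaRect(p); b=cv2.boxPoints(r); e=sorted(b,key=lambda q:q[0]); L=(e[0]+e[1])/2;Rr=(e[2]+e[3])/2
C=onz("scene",*L,95);D=onz("scene",*Rr,95);print(C,D,(C+D)/2,np.linalg.norm(C-D),np.degrees(np.arctan2(*(D-C)[1::-1])))
print('nose',onz("top",310,193,188),onz("scene",322,258,188))
c=cv2.resize(t[170:250,262:358],None,fx=6,fy=6,interpolation=cv2.INTER_CUBIC)[:, :]
c2=cv2.resize(t[180:210,295:325],(400,400),interpolation=cv2.INTER_CUBIC)
c3=cv2.resize(s[250:290,300:345],(400,356),interpolation=cv2.INTER_CUBIC)
o=np.zeros((400,800,3),np.uint8);o[:,:400]=c2;o[:356,400:]=c3;cv2.imwrite("pics/nose.png",o)
E
```

```text
((421.18798828125, 253.6304473876953), (18.28191375732422, 70.8717041015625), 84.95755004882812) 605
[ 419.66098403 -195.8090806    95.        ] [ 434.432899   -366.67526725   95.        ] [ 427.04694152 -281.24217392   95.        ] 171.50353702415757 94.9411131583565
[ 444.7614395  -363.03773404   95.        ] [ 435.53738039 -190.57536317   95.        ] [ 440.14940994 -276.80654861   95.        ] 172.7088666954752 93.06151757780684
nose [552.37080136 -14.88415191 188.        ] [549.62028362 -11.25226209 188.        ]
```

View pics/nose.png

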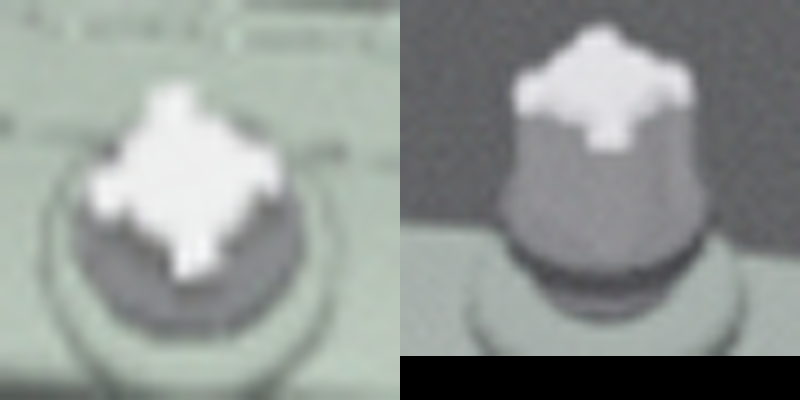

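The crop shows the four-tooth star in the top view, with tips near crop (170,90), (275,165), (195,270) and (95,195), so it is turned about 8–10° from the image axes. I'll measure it numerically.

```bash
cat >> h.py <<'E'
def plane(n,pts,z):
    return np.array([onz(n,u,v,z)[:2] for u,v in pts])
def star(n,img,box,z,th):
    x0,y0,x1,y1=box;k=8
    c=cv2.resize(cv2.cvtColor(img,cv2.COLOR_BGR2GRAY)[y0:y1,x0:x1],None,fx=k,fy=k,interpolation=cv2.INTER_CUBIC)
    m=(c>th).astype(np.uint8); N,l,st,_=cv2.connectedComponentsWithStats(m); i=1+np.argmax(st[1:,4])
    p=np.argwhere(l==i)[:,::-1]; q=plane(n,(p+.5)/k-.5+[x0,y0],z); c0=q.mean(0); d=q-c0; w=d[:,0]+1j*d[:,1]
    return c0,np.degrees(np.angle((w**4).sum()))/4,len(q)
def bar(n,img,box,z,th):
    x0,y0,x1,y1=box; g=cv2.cvtColor(img,cv2.COLOR_BGR2GRAY)[y0:y1,x0:x1]
    q=plane(n,np.argwhere(g>th)[:,::-1]+[x0,y0],z).astype(np.float32)
    vx,vy,a,b=cv2.fitLine(q,cv2.DIST_HUBER,0,.01,.01).ravel(); t=(q-[a,b])@[vx,vy]
    return np.array([a,b])+np.array([vx,vy])*(t.min()+t.max())/2, np.degrees(np.arctan2(vy,vx)), np.ptp(t),len(q)
E
python3 - <<'E'
from h import *
t=cv2.imread("pics/top0.png"); s=cv2.imread("pics/scene0.png")
for th in(180,200,220):
    print(th,star("top",t,(295,180,325,210),189,th),star("scene",s,(300,250,345,275),189,th))
for th in(130,150,170):
    print(th,bar("top",t,(380,235,462,268),95,th),bar("scene",s,(140,240,242,268),95,th))
# scene: bar height-independent triangulation of centre lines
E
```

```text
Traceback (most recent call last):
  File "h.py", line 21, in star
    p=np.argwhere(l==i)[:,::-1]; q=plane(n,(p+.5)/k-.5+[x0,y0],z); c0=q.mean(0); d=q-c0; w=d[:,0]+1j*d[:,1]
                                   ~~~~~^^^^^^^^^^^^^^^^^^^^^^^^^
  File "h.py", line 16, in plane
    return np.array([onz(n,u,v,z)[:2] for u,v in pts])
                     ~~~^^^^^^^^^
  File "h.py", line 12, in onz
    o,d=ray(n,u,v); return o+d*(z-o[2])/d[2]
        ~~~^^^^^^^
  File "h.py", line 9, in ray
    K,r,t,_=cam(n); M=cv2.Rodrigues(r)[0]
            ~~~^^^
  File "h.py", line 5, in cam
    p=arm.camera_params(n); f=240/np.tan(np.radians(p['fov_y'])/2)
ValueError: time passes only in moves, steps and waits
```

```bash
sed -i 's/^def cam(n):/import functools\n@functools.lru_cache\ndef cam(n):/' h.py
python3 - <<'E'
from h import *
t=cv2.imread("pics/top0.png"); s=cv2.imread("pics/scene0.png")
for th in(180,200,220):
    print(th,star("top",t,(295,180,325,210),189,th),star("scene",s,(300,250,345,275),189,th))
for th in(130,150,170):
    print(th,bar("top",t,(380,235,462,268),95,th),bar("scene",s,(140,240,242,268),95,th))
E
```

```text
180 (array([563.35979457, -12.99979221]), np.float64(-5.354086312065662), 19374) (array([554.67482802, -10.35377454]), np.float64(9.123820668260816), 9386)
200 (array([553.00248377, -11.22035143]), np.float64(8.173514117031655), 6777) (array([554.25917518, -10.58554849]), np.float64(9.598651665207344), 7874)
220 (array([552.6746264 , -11.21796585]), np.float64(8.441468070063209), 5557) (array([552.72905229, -10.88867539]), np.float64(10.958003907867795), 4856)
130 (array([ 432.86722, -280.67108], dtype=float32), np.float32(-78.863846), np.float32(171.37921), 549) (array([ 428.719 , -279.6792], dtype=float32), np.float32(-79.74108), np.float32(172.26514), 658)
150 (array([ 433.5265 , -280.51495], dtype=float32), np.float32(-79.468155), np.float32(171.36221), 370) (array([ 428.57892, -279.7399 ], dtype=float32), np.float32(-79.60564), np.float32(172.16138), 492)
170 (array([ 433.59387, -280.8903 ], dtype=float32), np.float32(-79.35359), np.float32(169.44795), 309) (array([ 427.94403, -280.56772], dtype=float32), np.float32(-79.61249), np.float32(169.77493), 407)
```

```bash
cat >> h.py <<'E'
def yaw(s): 
    x=R.from_quat(s['ee_rot']).as_matrix()[:,0]; return np.degrees(np.arctan2(x[1],x[0]))
def go(P,a,s=None):
    s=s or arm.read_state(); M=R.from_quat(s['ee_rot']).as_matrix(); d=(a-yaw(s)+180)%360-180
    print('pos',s['position'].round(1),'yaw',yaw(s).round(2),'tilt',M[:2,2].round(4),'shift',(M.T@(np.array(P)-s['position'])).round(1),'roll',round(-d,2),'F',s['contact_force'].round(1),'T',s['wrist_torque'].round(2),'w',round(s['gripper_width'],1),'t',s['clock'],'j6',s['joints'][5].round(3))
E
python3 -c "
from h import *
go((520,250,230),-79.5)"
```

```text
pos [251.1 571.8 230.3] yaw -23.72 tilt [-0.0007 -0.0018] shift [375.7 186.5   0.7] roll 55.78 F [-0.5  0.3  0.7] T [0.01 0.01 0.02] w 85.4 t 0.1 j6 -0.259
```

{"fn": "drive_tool", "kwargs": {
  "targets": [
    [-1,375.7,186.5,0,55.8],
    [-1,375.7,186.5,0,55.8],
    [-1,375.7,186.5,0,55.8],
    [-1,375.7,186.5,0,55.8],
    [-1,375.7,186.5,0,55.8],
    [-1,375.7,186.5,0,55.8],
    [-1,375.7,186.5,0,55.8],
    [-1,375.7,186.5,0,55.8],
    [-1,375.7,186.5,0,55.8],
    [-1,375.7,186.5,0,55.8]
  ]
}}

```text
clock: 1.1
position: [521.4, 248.0, 230.6]
ee_rot: [0.767, -0.641, -0.0, 0.001]
contact_force: [-0.2, 0.4, 0.2]
gripper_width: 85.6
grasp_force: 0.0
```

```bash
python3 -c "
from h import *
go((433,-280.4,200),-79.5)"
```

```text
pos [521.4 248.  230.6] yaw -79.77 tilt [-0.0011 -0.001 ] shift [504.2 180.8  31.2] roll -0.27 F [-0.2  0.4  0.2] T [-0.  0. -0.] w 85.6 t 1.1 j6 -0.546
```

{"fn": "drive_tool", "kwargs": {
  "targets": [
    [-1,504,180.8,5,0],
    [-1,504,180.8,5,0],
    [-1,504,180.8,5,0],
    [-1,504,180.8,5,0],
    [-1,504,180.8,5,0],
    [-1,504,180.8,5,0],
    [-1,504,180.8,5,0],
    [-1,504,180.8,5,0],
    [-1,504,180.8,5,0],
    [-1,504,180.8,5,0],
    [-1,504,180.8,5,0],
    [-1,504,180.8,25,0]
  ]
}}

```text
clock: 2.3
position: [435.3, -281.3, 208.0]
ee_rot: [0.768, -0.641, 0.003, -0.001]
contact_force: [0.3, -0.2, -0.4]
gripper_width: 85.1
grasp_force: 0.0
```

```bash
python3 - <<'E'
from h import *
i=arm.get_image("scene"); j=arm.get_image("top"); s=arm.read_state(); print(s['joints'].round(3))
go((433,-280.4,76),-79.5)
# predicted pixel positions of fingertips vs key
print(proj("top",[(433,-280.4,95),s['position']]),proj("scene",[(433,-280.4,95),s['position']]))
a=cv2.resize(i[130:330,100:300],(400,400)); b=cv2.resize(j[180:330,340:490],(400,400))
cv2.imwrite("pics/hover.png",np.hstack([a,b]))
E
```

```text
[-0.255  0.222 -0.299 -0.002 -1.056  0.437]
pos [ 432.4 -277.4  203.6] yaw -79.62 tilt [-0.0055  0.0029] shift [  3.5  -0.7 127.6] roll -0.12 F [-0.6  0.3 -0.4] T [0.02 0.   0.02] w 85.2 t 2.4 j6 0.437
[[420.78639222 251.18393678]
 [430.238285   244.01762323]] [[190.09796393 254.20304377]
 [182.61000844 207.45485671]]
```

View pics/hover.png

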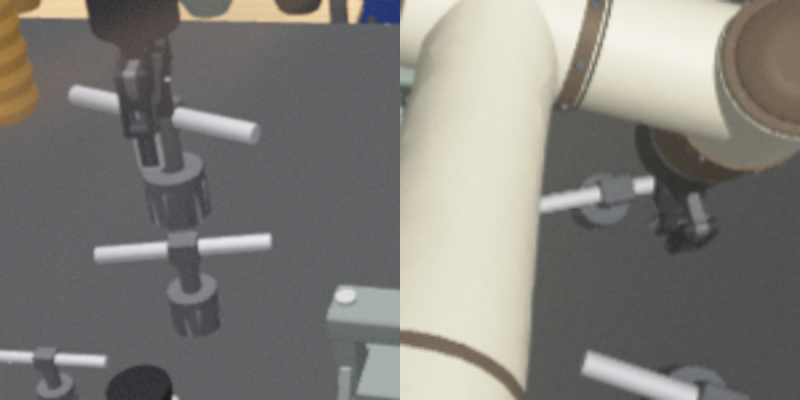

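The hover picture shows the gripper over the middle key. Its boss is at crop (182,245) in scene and (615,190) in top, which agrees with my projections. Going down now.

{"fn": "drive_tool", "kwargs": {
  "targets": [
    [-1,3.5,-0.7,40,0],
    [-1,3.5,-0.7,80,0],
    [-1,3.5,-0.7,110,0],
    [-1,3.5,-0.7,127,0],
    [-1,3.5,-0.7,127,0],
    [-1,3.5,-0.7,127,0]
  ]
}}

```text
clock: 3.0
position: [436.6, -280.8, 80.1]
ee_rot: [0.77, -0.639, 0.0, 0.0]
contact_force: [0.3, -0.8, 0.7]
gripper_width: 85.5
grasp_force: 0.0
```

```bash
python3 - <<'E'
from h import *
go((433,-280.4,76),-79.5)
E
```

```text
pos [ 436.6 -280.8   80.1] yaw -79.38 tilt [ 0.0006 -0.0006] shift [-1.   3.5  4.1] roll 0.12 F [ 0.3 -0.8  0.7] T [ 0.02 -0.07  0.  ] w 85.5 t 3.0 j6 0.443
```

{"fn": "drive_tool", "kwargs": {
  "targets": [
    [-1,-1,3.5,4,0],
    [-1,-1,3.5,4,0],
    [1,-1,3.5,4,0],
    [1,-1,3.5,4,0],
    [1,-1,3.5,4,0],
    [1,-1,3.5,4,0],
    [1,-1,3.5,4,0],
    [1,-1,3.5,4,0],
    [1,-1,3.5,4,0],
    [1,-1,3.5,4,0]
  ]
}}

```text
clock: 4.0
position: [432.5, -281.2, 75.6]
ee_rot: [0.769, -0.639, 0.001, -0.0]
contact_force: [-0.1, 0.1, 1.7]
gripper_width: 23.0
grasp_force: 59.5
```

```bash
python3 - <<'E'
from h import *
s=arm.read_state();print(s['grasp_force']);go((433,-280.4,300),-79.5)
E
```

```text
59.50459599494934
pos [ 432.5 -281.2   75.6] yaw -79.5 tilt [ 0.0011 -0.0005] shift [  -0.6   -0.9 -224.4] roll 0.0 F [-0.1  0.1  1.7] T [-0.15 -0.28  0.04] w 23.0 t 4.0 j6 0.445
```

{"fn": "drive_tool", "kwargs": {
  "targets": [
    [1,0,0,-30,0],
    [1,0,0,-70,0],
    [1,0,0,-120,0],
    [1,0,0,-170,0],
    [1,0,0,-220,0],
    [1,0,0,-225,0],
    [1,0,0,-225,0]
  ]
}}

```text
clock: 4.7
position: [431.4, -280.3, 299.8]
ee_rot: [0.769, -0.64, -0.001, -0.001]
contact_force: [-0.7, 0.7, -6.4]
gripper_width: 22.9
grasp_force: 60.7
```

```bash
python3 - <<'E'
from h import *
s=arm.read_state();print(s['grasp_force']);go((553,-11,300),8.5)
E
```

```text
60.67875623703003
pos [ 431.4 -280.3  299.8] yaw -79.54 tilt [0.    0.002] shift [-242.7 -168.5    0.4] roll -88.04 F [-0.7  0.7 -6.4] T [0.1  0.14 0.04] w 22.9 t 4.7 j6 0.445
```

{"fn": "drive_tool", "kwargs": {
  "targets": [
    [1,-242.7,-168.5,0,-88],
    [1,-242.7,-168.5,0,-88],
    [1,-242.7,-168.5,0,-88],
    [1,-242.7,-168.5,0,-88],
    [1,-242.7,-168.5,0,-88],
    [1,-242.7,-168.5,0,-88],
    [1,-242.7,-168.5,0,-88],
    [1,-242.7,-168.5,0,-88],
    [1,-242.7,-168.5,0,-88],
    [1,-242.7,-168.5,0,-88],
    [1,-242.7,-168.5,0,-88],
    [1,-242.7,-168.5,0,-88]
  ]
}}

```text
clock: 5.9
position: [551.5, -11.7, 295.9]
ee_rot: [0.997, 0.074, -0.004, -0.0]
contact_force: [0.2, -0.8, -4.3]
gripper_width: 23.0
grasp_force: 61.2
```

```bash
python3 - <<'E'
from h import *
i=arm.get_image("scene"); j=arm.get_image("top"); cv2.imwrite("pics/s1.png",i);cv2.imwrite("pics/t1.png",j)
s=arm.read_state(); go((553,-11,300),8.5)
p=s['position']
print(proj("scene",[p,p+[0,0,19],p-[0,0,76],(553,-11,189)]),proj("top",[p+[0,0,19],(553,-11,189)]))
print(star("scene",i,(300,250,345,275),189,200))
a=cv2.resize(i[140:320,240:405],(550,600),interpolation=cv2.INTER_CUBIC); cv2.imwrite("pics/ins.png",a)
E
```

```text
pos [552.2 -11.7 297.3] yaw 8.42 tilt [-0.006  -0.0005] shift [ 0.9 -0.6 -2.7] roll -0.08 F [-0.5  0.  -5.6] T [-0.06 -0.04 -0.01] w 23.3 t 6.0 j6 1.446
[[320.57002898 202.81880541]
 [320.37654115 192.17697162]
 [321.29514116 242.69998647]
 [321.99829273 258.79046012]] [[307.0737357  175.37225914]
 [308.26897908 192.61220226]]
(array([554.31387835, -10.55712692]), np.float64(9.743852853926782), 8112)
```

View pics/ins.png

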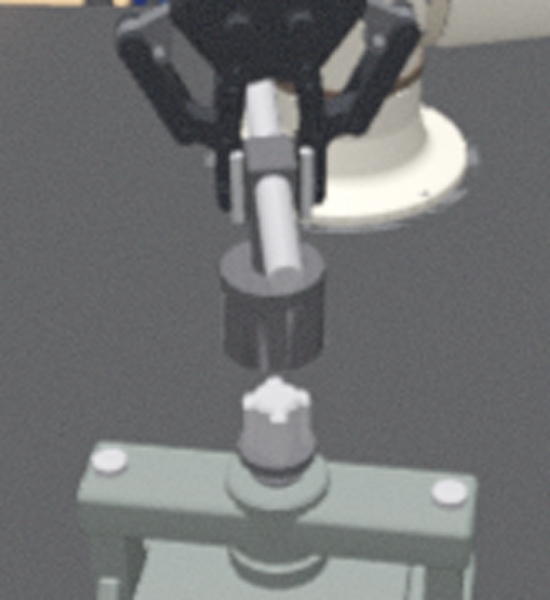

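The crop shows the socket edges at about 222–326 and the nose edges at about 243–311, so the key sits roughly above the nose and lined up with it. I'll measure both centres precisely.

```bash
python3 - <<'E'
from h import *
i=cv2.imread("pics/s1.png"); j=cv2.imread("pics/t1.png")
g=cv2.GaussianBlur(cv2.cvtColor(i,cv2.COLOR_BGR2GRAY),(3,3),0).astype(float)
def edge(row,lo,hi,sgn):
    d=np.gradient(g[row])[lo:hi]*sgn; d=np.clip(d,0,None); k=np.argmax(d); w=d[max(0,k-2):k+3]; return lo+max(0,k-2)+(w*np.arange(len(w))).sum()/w.sum()
for r in range(228,244,3):
    a,b=edge(r,300,314,-1),edge(r,330,345,1); print('sock',r,round(a,2),round(b,2),round((a+b)/2,2))
for r in range(262,276,2):
    a,b=edge(r,306,320,1),edge(r,327,340,-1); print('nose',r,round(a,2),round(b,2),round((a+b)/2,2))
print('col322 rows 225..285',g[225:285,322].astype(int))
print(proj("scene",[(553,-11,z) for z in (159,170,180,189)]+[(552.2,-11.7,z) for z in (221,230,245,266)]))
c=np.hstack([cv2.resize(j[150:220,275:345],(500,500),interpolation=cv2.INTER_CUBIC)]); cv2.imwrite("pics/t1c.png",c)
E
```

```text
sock 228 307.33 337.07 322.2
sock 231 307.21 336.95 322.08
sock 234 307.02 336.87 321.94
sock 237 306.9 336.8 321.85
sock 240 307.17 336.73 321.95
sock 243 306.82 336.61 321.72
nose 262 312.41 332.37 322.39
nose 264 312.73 327.23 319.98
nose 266 312.82 332.52 322.67
nose 268 312.69 332.71 322.7
nose 270 311.98 333.38 322.68
nose 272 311.26 333.89 322.57
nose 274 311.87 333.59 322.73
col322 rows 225..285 [144 142 135 116  91  80  80  79  80  82  82  82  83  83  82  83  82  82
  83  83  82  82  82  82  83  87 101 133 181 217 228 228 228 228 227 227
 226 224 221 219 214 192 162 148 147 148 148 148 148 148 147 147 146 143
 132 111  91  89 105 118]
[[322.2460046  272.84708224]
 [322.1562863  267.75594054]
 [322.073616   263.06474395]
 [321.99829273 258.79046012]
 [321.32640045 242.87115471]
 [321.24458136 238.36179479]
 [321.10600752 230.72446584]
 [320.90722302 219.76869936]]
```

View pics/t1c.png

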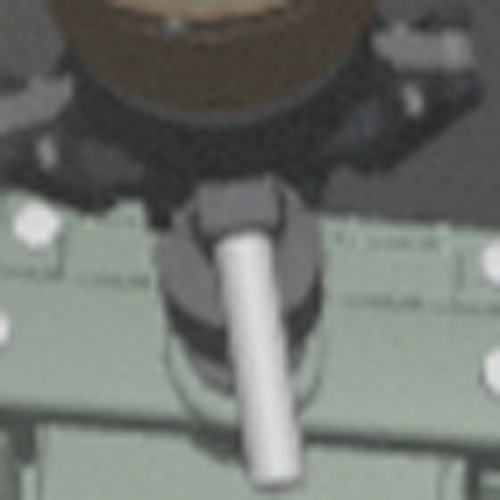

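The top crop shows the key's bar leaving the boss at (240,205), with its end at (275,480), and the socket around (240,270) over the nose. I'll apply a small correction (x +1.5, y +0.4) and lower to just above the nose.

{"fn": "drive_tool", "kwargs": {
  "targets": [
    [1,1.5,-0.2,0,-0.4],
    [1,1.5,-0.2,10,-0.4],
    [1,1.5,-0.2,20,-0.4],
    [1,1.5,-0.2,27,-0.4],
    [1,1.5,-0.2,27,-0.4],
    [1,1.5,-0.2,27,-0.4]
  ]
}}

```text
clock: 6.6
position: [554.9, -11.4, 273.1]
ee_rot: [0.997, 0.078, -0.0, 0.0]
contact_force: [-0.1, -0.3, -4.2]
gripper_width: 23.4
grasp_force: 61.3
```

```bash
python3 - <<'E'
from h import *
i=arm.get_image("scene"); j=arm.get_image("top"); cv2.imwrite("pics/s2.png",i);cv2.imwrite("pics/t2.png",j)
s=arm.read_state(); go((553.7,-11.3,235),8.9); p=s['position']
g=cv2.GaussianBlur(cv2.cvtColor(i,cv2.COLOR_BGR2GRAY),(3,3),0).astype(float)
def edge(row,lo,hi,sgn):
    d=np.gradient(g[row])[lo:hi]*sgn; d=np.clip(d,0,None); k=np.argmax(d); w=d[max(0,k-2):k+3]; return lo+max(0,k-2)+(w*np.arange(len(w))).sum()/w.sum()
for r in range(240,258,3):
    a,b=edge(r,300,314,-1),edge(r,330,345,1); print('sock',r,round(a,2),round(b,2),round((a+b)/2,2))
for r in range(264,276,2):
    a,b=edge(r,306,320,1),edge(r,327,340,-1); print('nose',r,round(a,2),round(b,2),round((a+b)/2,2))
print(proj("scene",[(553,-11,175),(p[0],p[1],p[2]-66)]))
a=cv2.resize(i[200:290,275:370],(400,380),interpolation=cv2.INTER_CUBIC);b=cv2.resize(j[150:220,275:345],(380,380),interpolation=cv2.INTER_CUBIC); cv2.imwrite("pics/ins2.png",np.hstack([a,b]))
for th in(130,160): print(bar("top",j,(300,185,325,225),p[2]+24,th))
E
```

```text
pos [555.2 -11.3 273.8] yaw 8.9 tilt [0.0011 0.    ] shift [-1.5 -0.2 38.8] roll -0.0 F [ 0.6 -0.9 -4.4] T [-0.05 -0.04 -0.  ] w 23.3 t 6.7 j6 1.454
sock 240 306.62 337.16 321.89
sock 243 307.53 336.89 322.21
sock 246 307.1 336.94 322.02
sock 249 306.76 336.81 321.79
sock 252 306.81 336.67 321.74
sock 255 306.98 336.74 321.86
nose 264 312.63 332.69 322.66
nose 266 312.87 332.54 322.7
nose 268 312.7 332.79 322.74
nose 270 312.02 333.43 322.73
nose 272 311.27 333.91 322.59
nose 274 311.82 333.59 322.7
[[322.11508444 265.41790592]
 [321.55860408 250.52127582]]
(array([497.76794 , -23.155594], dtype=float32), np.float32(0.038608443), np.float32(80.44597), 696)
(array([496.83002 , -21.062418], dtype=float32), np.float32(6.6428485), np.float32(83.57593), 480)
```

View pics/ins2.png

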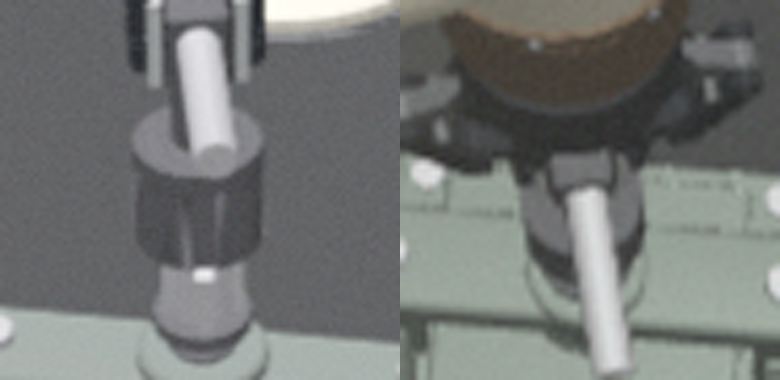

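The pictures show the front tooth (crop 203,273) lined up with the front groove flat (185–222). Checking x with the bar end in the top view and the rim in the scene view.

```bash
python3 - <<'E'
from h import *
i=cv2.imread("pics/s2.png"); j=cv2.imread("pics/t2.png")
g=cv2.cvtColor(j,cv2.COLOR_BGR2GRAY); print(g[206:226,309:320])
z=273.8+19; c,s=np.cos(np.radians(8.9)),np.sin(np.radians(8.9))
for x0 in(553,554.5,556): # bar -x end: top, mid, bottom of face
    e=np.array([x0-85*c,-10.5-85*s,z]); print(x0,proj("top",[e+[0,0,8],e,e-[0,0,8]]).round(2).tolist())
gs=cv2.cvtColor(i,cv2.COLOR_BGR2GRAY); print(gs[255:270,317:330])
for x0 in(553,554.5,556): print(x0,proj("scene",[(x0+25,-10.5,198.2)]).round(2), proj("scene",[(x0+85*c,-10.5+85*s,z),(x0+85*c,-10.5+85*s,z-8)]).round(2).tolist())
print(gs[222:242,320:332])
E
```

```text
[[165 193 211 220 214 204 179 131 123 138 162]
 [161 188 206 219 216 204 179 127 139 162 165]
 [155 184 201 218 218 208 185 139 152 158 160]
 [150 180 199 216 217 207 188 154 137 135 138]
 [143 175 195 214 220 212 193 167 117 100 108]
 [125 168 193 211 220 214 199 177 104  77  78]
 [104 162 194 210 221 214 203 178 122 121 127]
 [ 95 158 188 206 219 216 208 181 142 159 164]
 [105 156 185 203 219 217 206 182 152 159 163]
 [120 153 182 200 217 217 211 187 156 163 163]
 [153 151 179 198 213 219 211 192 165 164 161]
 [162 149 172 196 206 209 197 183 165 155 164]
 [165 145 158 168 168 155 150 151 145 149 164]
 [166 151 143 128 118 126 132 146 149 163 165]
 [165 163 157 149 146 153 163 166 165 167 167]
 [165 165 163 163 167 163 164 164 166 165 165]
 [164 166 163 165 167 164 161 166 166 166 166]
 [166 165 165 168 165 167 165 162 166 165 168]
 [166 165 166 166 166 163 168 166 165 168 165]
 [166 166 166 166 165 166 166 166 165 167 166]]
553 [[313.18, 218.05], [313.23, 218.93], [313.29, 219.8]]
554.5 [[313.18, 217.32], [313.23, 218.2], [313.29, 219.07]]
556 [[313.18, 216.58], [313.23, 217.47], 
[... 1341 characters left out ...]
221 222 222 216 208 198 182 147 130]
 [187 204 216 220 221 223 217 208 201 184 148 129]
 [183 203 212 218 220 224 220 210 203 188 153 132]
 [176 202 213 218 220 224 219 211 206 192 160 134]
 [172 200 212 217 219 221 222 213 206 194 169 142]
 [166 198 209 214 216 214 211 205 202 193 174 147]
 [159 194 205 199 189 180 166 171 174 180 176 147]
 [151 184 186 169 155 151 147 145 149 153 162 140]
 [148 170 163 149 150 148 145 145 146 148 148 138]
 [144 153 152 146 144 145 148 147 147 147 144 138]
 [139 144 146 143 143 141 148 148 145 147 146 134]
 [134 143 143 147 144 145 146 148 148 146 139 120]
 [136 136 139 143 146 143 145 147 146 137 118  92]
 [124 129 129 133 133 141 140 137 128 113  85  79]]
```

{"fn": "drive_tool", "kwargs": {
  "targets": [
    [1,0.5,-0.9,0,0],
    [1,0.5,-0.9,5,0],
    [1,0.5,-0.9,9,0],
    [1,0.5,-0.9,12,0],
    [1,0.5,-0.9,14,0],
    [1,0.5,-0.9,16,0]
  ]
}}

```text
clock: 7.3
position: [555.3, -10.4, 257.1]
ee_rot: [0.997, 0.077, -0.0, 0.0]
contact_force: [-0.4, -0.2, -4.4]
gripper_width: 23.2
grasp_force: 61.3
```

```bash
python3 - <<'E'
from h import *
go((555.7,-10.4,235),8.9)
E
```

```text
pos [555.3 -10.4 257.1] yaw 8.89 tilt [-0.0002 -0.0002] shift [ 0.4  0.1 22.1] roll -0.01 F [-0.4 -0.2 -4.4] T [ 0.01 -0.    0.03] w 23.2 t 7.3 j6 1.453
```

{"fn": "drive_tool", "kwargs": {
  "targets": [
    [1,0,0,4,0],
    [1,0,0,8,0],
    [1,0,0,12,0],
    [1,0,0,15,0],
    [1,0,0,17,0],
    [1,0,0,19,0],
    [1,0,0,19,0]
  ]
}}

```text
clock: 8.0
position: [555.2, -10.4, 238.0]
ee_rot: [0.997, 0.077, -0.0, 0.0]
contact_force: [0.4, 0.9, -5.6]
gripper_width: 23.3
grasp_force: 61.2
```

```bash
python3 - <<'E'
from h import *
go((555.7,-10.4,235),8.9)
E
```

```text
pos [555.2 -10.4 238. ] yaw 8.89 tilt [-0.0005 -0.0001] shift [0.5 0.1 3. ] roll -0.01 F [ 0.4  0.9 -5.6] T [ 0.02 -0.07 -0.01] w 23.3 t 8.0 j6 1.453
```

Smooth entry so far; feel for the collar in small steps.

{"fn": "drive_tool", "kwargs": {
  "targets": [
    [1,0,0,0.7,0],
    [1,0,0,1.4,0],
    [1,0,0,2.1,0],
    [1,0,0,2.8,0],
    [1,0,0,3.4,0],
    [1,0,0,3.4,0]
  ]
}}

```text
clock: 8.6
position: [555.3, -10.3, 235.3]
ee_rot: [0.997, 0.078, 0.0, 0.0]
contact_force: [-1.6, -0.3, -2.6]
gripper_width: 23.2
grasp_force: 61.5
```

```bash
python3 - <<'E'
from h import *
go((555.7,-10.4,235),8.9)
E
```

```text
pos [555.3 -10.3 235.3] yaw 8.9 tilt [ 0.0004 -0.0001] shift [0.3 0.1 0.3] roll -0.0 F [-1.6 -0.3 -2.6] T [ 0.05  0.23 -0.05] w 23.2 t 8.6 j6 1.453
```

{"fn": "drive_tool", "kwargs": {
  "targets": [
    [1,0,0,0.5,0],
    [1,0,0,1,0],
    [1,0,0,1,0]
  ]
}}

```text
clock: 8.9
position: [555.5, -10.3, 235.2]
ee_rot: [0.997, 0.078, 0.001, 0.0]
contact_force: [-3.2, 1.4, 4.5]
gripper_width: 23.0
grasp_force: 62.5
```

```bash
python3 - <<'E'
from h import *
go((555.7,-10.4,235),8.9)
E
```

```text
pos [555.5 -10.3 235.2] yaw 8.91 tilt [ 0.0015 -0.0001] shift [0.2 0.1 0.2] roll 0.01 F [-3.2  1.4  4.5] T [ 0.45  1.1  -0.02] w 23.0 t 8.9 j6 1.453
```

{"fn": "drive_tool", "kwargs": {
  "targets": [
    [1,0,0.15,0.1,8],
    [1,0,0.35,0.25,16],
    [1,-0.1,0.5,0.4,24],
    [1,-0.2,0.65,0.55,32],
    [1,-0.3,0.75,0.7,40],
    [1,-0.4,0.9,0.8,48]
  ]
}}

```text
clock: 9.5
position: [554.6, -12.5, 234.5]
ee_rot: [0.942, -0.337, 0.0, 0.001]
contact_force: [-4.4, -1.8, 6.2]
gripper_width: 23.1
grasp_force: 62.7
```

```bash
python3 - <<'E'
from h import *
go((555.7,-10.4,235),8.9)
E
```

```text
pos [554.6 -12.5 234.5] yaw -39.39 tilt [-0.0003 -0.0024] shift [-0.5 -2.3 -0.5] roll -48.29 F [-4.4 -1.8  6.2] T [-0.7   1.33  0.11] w 23.1 t 9.5 j6 0.611
```

{"fn": "drive_tool", "kwargs": {
  "targets": [
    [1,-0.3,0.4,0.1,8],
    [1,-0.6,0.8,0.25,16],
    [1,-0.7,1.0,0.4,24],
    [1,-0.8,1.15,0.5,32],
    [1,-0.9,1.3,0.65,40],
    [1,-1.0,1.4,0.8,48],
    [1,-1.1,1.5,0.9,56],
    [1,-1.3,1.6,1.05,64],
    [1,-1.4,1.65,1.2,72],
    [1,-1.6,1.7,1.3,80]
  ]
}}

```text
clock: 10.5
position: [551.4, -12.9, 233.2]
ee_rot: [-0.505, 0.863, -0.001, -0.002]
contact_force: [-5.8, -1.8, 7.0]
gripper_width: 23.2
grasp_force: 62.9
```

```bash
python3 - <<'E'
from h import *
go((555.7,-10.4,235),8.9)
E
```

```text
pos [551.4 -12.9 233.2] yaw -119.4 tilt [-0.0025 -0.0027] shift [-4.3 -2.5 -1.8] roll -128.3 F [-5.8 -1.8  7. ] T [-0.41  2.06  0.13] w 23.2 t 10.5 j6 -0.785
```

{"fn": "drive_tool", "kwargs": {
  "targets": [
    [1,0.1,0.2,0.1,8],
    [1,0.2,0.5,0.2,16],
    [1,0.1,0.8,0.3,24],
    [1,0.0,1.0,0.4,32],
    [1,-0.1,1.2,0.5,40],
    [1,-0.2,1.3,0.6,48],
    [1,-0.2,1.3,0.6,50],
    [1,-0.2,1.3,0.6,50]
  ]
}}

```text
clock: 11.3
position: [550.3, -11.4, 232.4]
ee_rot: [-0.095, 0.995, -0.0, -0.001]
contact_force: [-5.5, -0.1, 6.1]
gripper_width: 23.5
grasp_force: 62.9
```

```bash
python3 - <<'E'
from h import *
go((555.7,-10.4,235),8.9)
E
```

```text
pos [550.3 -11.4 232.4] yaw -169.12 tilt [-0.0024 -0.0012] shift [-5.4 -0.1 -2.6] roll -178.02 F [-5.5 -0.1  6.1] T [ 0.15  2.11 -0.01] w 23.5 t 11.3 j6 -1.655
```

{"fn": "drive_tool", "kwargs": {
  "targets": [
    [-1,0,0,0,0],
    [-1,0,0,0,0],
    [-1,0,0,0,0],
    [-1,0,0,0,0],
    [-1,0,0,0,0],
    [-1,-2.6,0,-15,0],
    [-1,-2.6,0,-45,0],
    [-1,-2.6,0,-60,0],
    [-1,-2.6,0,-60,0]
  ]
}}

```text
clock: 12.2
position: [555.6, -10.2, 293.9]
ee_rot: [-0.095, 0.995, 0.0, 0.003]
contact_force: [-0.2, 0.4, -0.6]
gripper_width: 85.3
grasp_force: 0.0
```

```bash
python3 - <<'E'
from h import *
i=arm.get_image("scene"); j=arm.get_image("top"); cv2.imwrite("pics/s3.png",i);cv2.imwrite("pics/t3.png",j)
go((553,-11,232),10.9)
E
```

```text
pos [553.9 -10.2 290.7] yaw -169.12 tilt [-0.0005  0.0005] shift [ 1.1 -0.6 58.7] roll 179.98 F [ 0.2  1.1 -0. ] T [ 0.05  0.   -0.01] w 85.7 t 12.3 j6 -1.655
```

View pics/s3.png

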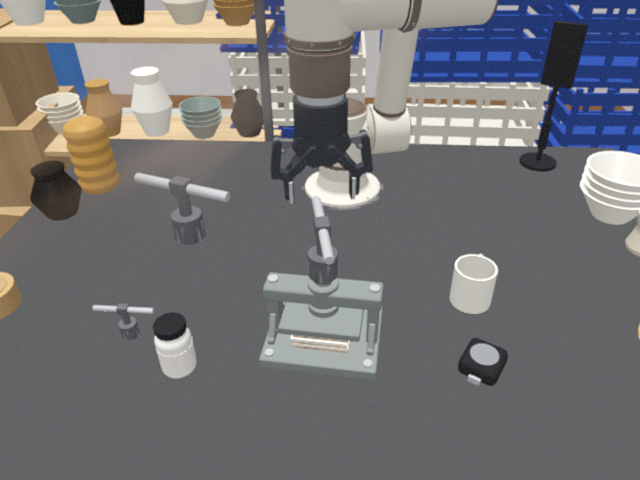

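The key stands seated on the nose with its bar free, from (318,200) to (326,258). Rotating the open gripper back half a turn, above the key.

{"fn": "drive_tool", "kwargs": {
  "targets": [
    [-1,0,0,0,-8],
    [-1,0,0,0,-16],
    [-1,0,0,0,-24],
    [-1,0,0,0,-32],
    [-1,0,0,0,-40],
    [-1,0,0,0,-48],
    [-1,0,0,0,-56],
    [-1,0,0,0,-64],
    [-1,0,0,0,-72],
    [-1,0,0,0,-80],
    [-1,0,0,0,-88],
    [-1,0,0,0,-90]
  ]
}}

```text
clock: 13.5
position: [553.5, -10.4, 289.3]
ee_rot: [0.772, -0.636, -0.001, 0.001]
contact_force: [0.7, 0.5, 0.6]
gripper_width: 85.5
grasp_force: 0.0
```

{"fn": "drive_tool", "kwargs": {
  "targets": [
    [-1,0,0,0,-8],
    [-1,0,0,0,-16],
    [-1,0,0,0,-24],
    [-1,0,0,0,-32],
    [-1,0,0,0,-40],
    [-1,0,0,0,-48],
    [-1,0,0,0,-56],
    [-1,0,0,0,-64],
    [-1,0,0,0,-72],
    [-1,0,0,0,-80],
    [-1,0,0,0,-88],
    [-1,0,0,0,-90]
  ]
}}

```text
clock: 14.7
position: [553.5, -10.3, 289.4]
ee_rot: [0.995, 0.096, -0.002, 0.0]
contact_force: [-0.5, -0.3, 0.8]
gripper_width: 85.4
grasp_force: 0.0
```

```bash
python3 - <<'E'
from h import *
j=cv2.imread("pics/t3.png")
go((553,-11,232),10.9)
for th in(150,170): print(bar("scene",cv2.imread("pics/s3.png"),(308,196,334,262),256,th))
E
```

```text
pos [553.5 -10.3 289.4] yaw 11.07 tilt [-0.0032 -0.0004] shift [-0.5  0.6 57.4] roll 0.17 F [-0.5 -0.3  0.8] T [ 0.01 -0.02  0.04] w 85.4 t 14.7 j6 1.49
(array([553.1263  ,  -8.607745], dtype=float32), np.float32(8.058699), np.float32(181.00812), 636)
(array([549.6737  ,  -9.469951], dtype=float32), np.float32(8.077637), np.float32(173.62473), 571)
```

{"fn": "drive_tool", "kwargs": {
  "targets": [
    [-1,-0.5,0.2,20,0],
    [-1,-0.5,0.2,45,0],
    [-1,-0.5,0.2,57,0],
    [-1,-0.5,0.2,57,0],
    [1,-0.5,0.2,57,0],
    [1,-0.5,0.2,57,0],
    [1,-0.5,0.2,57,0],
    [1,-0.5,0.2,57,0],
    [1,-0.5,0.2,57,0],
    [1,-0.5,0.2,57,0],
    [1,-0.5,0.2,57,0]
  ]
}}

```text
clock: 15.8
position: [554.2, -10.6, 235.1]
ee_rot: [0.995, 0.095, 0.001, 0.0]
contact_force: [-0.5, -0.1, 3.2]
gripper_width: 23.1
grasp_force: 60.0
```

```bash
python3 - <<'E'
from h import *
go((553,-11,232),10.9)
E
```

```text
pos [554.2 -10.6 235.1] yaw 10.91 tilt [ 0.0015 -0.0001] shift [-1.2  0.1  3.1] roll 0.01 F [-0.5 -0.1  3.2] T [0.01 0.11 0.05] w 23.1 t 15.8 j6 1.487
```

{"fn": "drive_tool", "kwargs": {
  "targets": [
    [1,0,0.1,0.1,8],
    [1,0,0.15,0.25,16],
    [1,0,0.25,0.4,24],
    [1,-0.1,0.3,0.5,32],
    [1,-0.15,0.4,0.65,40],
    [1,-0.2,0.45,0.8,48],
    [1,-0.25,0.5,0.9,56],
    [1,-0.3,0.55,1.05,64],
    [1,-0.4,0.6,1.2,72]
  ]
}}

```text
clock: 16.7
position: [553.2, -12.3, 233.9]
ee_rot: [0.86, -0.511, 0.0, 0.001]
contact_force: [-2.5, -2.3, 4.1]
gripper_width: 23.0
grasp_force: 60.1
```

```bash
python3 - <<'E'
from h import *
go((553,-11,232),10.9)
E
```

```text
pos [553.2 -12.3 233.9] yaw -61.4 tilt [-0.0004 -0.0022] shift [-1.3 -0.4  1.9] roll -72.3 F [-2.5 -2.3  4.1] T [-0.92  0.52  0.18] w 23.0 t 16.7 j6 0.226
```

Total about 250°. Next, smaller steps with a torque check after each call.

{"fn": "drive_tool", "kwargs": {
  "targets": [
    [1,0,0.05,0.1,6],
    [1,0,0.1,0.2,12],
    [1,0,0.2,0.3,18],
    [1,0,0.25,0.4,24],
    [1,-0.1,0.3,0.5,30],
    [1,-0.1,0.3,0.5,30]
  ]
}}

```text
clock: 17.3
position: [552.5, -12.5, 233.4]
ee_rot: [-0.7, 0.715, -0.0, -0.001]
contact_force: [-2.3, -2.9, 5.6]
gripper_width: 23.1
grasp_force: 60.2
```

```bash
python3 - <<'E'
from h import *
go((553,-11,232),10.9)
E
```

```text
pos [552.5 -12.5 233.4] yaw -91.21 tilt [-0.0014 -0.0023] shift [-1.5 -0.5  1.4] roll -102.11 F [-2.3 -2.9  5.6] T [-0.97  0.72 -0.02] w 23.1 t 17.3 j6 -0.294
```

{"fn": "drive_tool", "kwargs": {
  "targets": [
    [1,0,0.05,0.1,6],
    [1,0,0.1,0.2,12],
    [1,0,0.2,0.3,18],
    [1,0,0.25,0.35,24],
    [1,-0.1,0.3,0.45,30],
    [1,-0.1,0.3,0.45,30]
  ]
}}

```text
clock: 17.9
position: [551.7, -12.3, 232.9]
ee_rot: [-0.491, 0.871, -0.0, -0.002]
contact_force: [-4.1, -2.0, 6.8]
gripper_width: 22.7
grasp_force: 60.3
```

```bash
python3 - <<'E'
from h import *
go((553,-11,232),10.9)
E
```

```text
pos [551.7 -12.3 232.9] yaw -121.21 tilt [-0.0024 -0.0022] shift [-1.8 -0.4  0.9] roll -132.11 F [-4.1 -2.   6.8] T [-0.76  1.12 -0.02] w 22.7 t 17.9 j6 -0.818
```

Total about 310°. Continue gently.

{"fn": "drive_tool", "kwargs": {
  "targets": [
    [1,0,0.05,0.1,5],
    [1,0,0.1,0.15,10],
    [1,0,0.15,0.25,15],
    [1,0,0.2,0.3,20],
    [1,0,0.2,0.3,20]
  ]
}}

```text
clock: 18.4
position: [551.4, -12.0, 232.6]
ee_rot: [-0.332, 0.943, -0.0, -0.002]
contact_force: [-4.6, -1.4, 6.9]
gripper_width: 23.1
grasp_force: 60.3
```

```bash
python3 - <<'E'
from h import *
go((553,-11,232),10.9)
E
```

```text
pos [551.4 -12.  232.6] yaw -141.19 tilt [-0.0028 -0.0018] shift [-1.9 -0.3  0.6] roll -152.09 F [-4.6 -1.4  6.9] T [-0.46  1.27 -0.07] w 23.1 t 18.4 j6 -1.167
```

{"fn": "drive_tool", "kwargs": {
  "targets": [
    [1,0,0.05,0.1,5],
    [1,0,0.1,0.15,10],
    [1,0,0.15,0.25,15],
    [1,0,0.2,0.3,20],
    [1,0,0.2,0.3,20]
  ]
}}

```text
clock: 18.9
position: [551.4, -11.5, 232.3]
ee_rot: [-0.167, 0.986, -0.001, -0.001]
contact_force: [-4.8, -0.8, 7.0]
gripper_width: 23.1
grasp_force: 75.6
```

```bash
python3 - <<'E'
from h import *
go((553,-11,232),10.9)
E
```

```text
pos [551.4 -11.5 232.3] yaw -160.81 tilt [-0.0024 -0.0023] shift [-1.7 -0.1  0.3] roll -171.71 F [-4.8 -0.8  7. ] T [-0.13  1.3   1.49] w 23.1 t 18.9 j6 -1.511
```

Torque jumped to 1.5 N m: the stop. One more small push to confirm and firm it up.

{"fn": "drive_tool", "kwargs": {
  "targets": [
    [1,0,0,0.2,2],
    [1,0,0,0.2,4],
    [1,0,0,0.2,5],
    [1,0,0,0.2,5]
  ]
}}

```text
clock: 19.3
position: [551.4, -11.4, 232.5]
ee_rot: [-0.129, 0.992, -0.002, -0.002]
contact_force: [-5.5, -0.9, 7.0]
gripper_width: 23.4
grasp_force: 112.4
```

```bash
python3 - <<'E'
from h import *
go((553,-11,232),10.9)
E
```

```text
pos [551.4 -11.4 232.5] yaw -165.14 tilt [-0.0026 -0.0044] shift [-1.6 -0.   0.5] roll -176.04 F [-5.5 -0.9  7. ] T [-0.12  1.47  4.15] w 23.4 t 19.3 j6 -1.588
```

Firm stop (4 N m). Relaxing the twist, releasing, and backing straight up.

{"fn": "drive_tool", "kwargs": {
  "targets": [
    [1,0,0,0,-3],
    [1,0,0,0,-5],
    [-1,0,0,0,-5],
    [-1,0,0,0,-5],
    [-1,0,0,0,-5],
    [-1,0,0,0,-5],
    [-1,0,0,0,-5],
    [-1,0,0,-15,-5],
    [-1,0,0,-45,-5],
    [-1,0,0,-90,-5],
    [-1,0,0,-120,-5],
    [-1,0,0,-120,-5]
  ]
}}

```text
clock: 20.5
position: [554.6, -11.0, 356.8]
ee_rot: [-0.164, 0.986, -0.0, 0.005]
contact_force: [0.1, -0.1, 0.2]
gripper_width: 85.0
grasp_force: 0.0
```

```bash
python3 - <<'E'
from h import *
i=arm.get_image("scene"); go((553,-11,232),10.9)
cv2.imwrite("pics/f.png",cv2.resize(i[140:390,120:520],(800,500),interpolation=cv2.INTER_CUBIC))
print(bar("scene",i,(300,180,345,262),249,150))
E
```

```text
pos [553.4 -10.8 353.6] yaw -161.13 tilt [0.0052 0.0014] shift [  1.1  -0.  121.6] roll -172.03 F [ 0.1 -0.7 -0.1] T [-0.01  0.04 -0.02] w 85.8 t 20.55 j6 -1.515
(array([513.33795 ,  -4.946524], dtype=float32), np.float32(8.58771), np.float32(238.79437), 1479)
```

View pics/f.png

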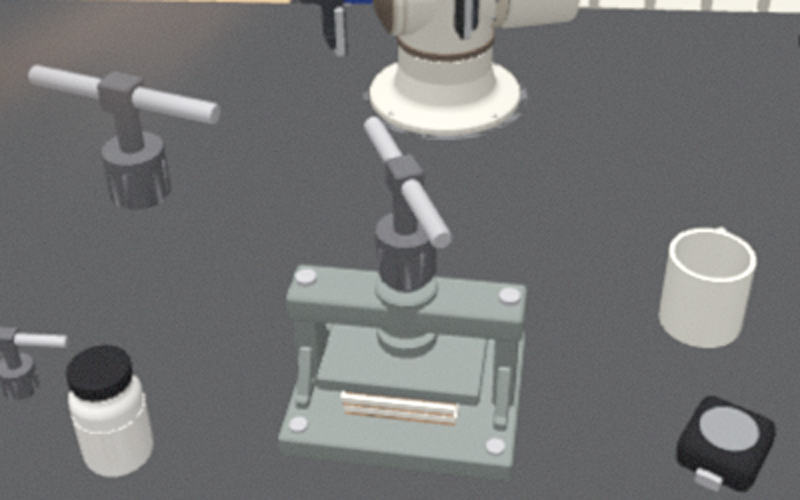

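The picture shows the key upright and down on the collar at crop (405,260), the plate on the tiles at (400,395), and the mug, tape measure and jar where they were. Handing in.

```bash
python3 -c "
from bench import arm
print(arm.job_done())"
```

```text
the job is handed in; nothing more can be done
None
```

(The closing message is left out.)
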